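# Set a round bar against the stop in the drilling jig and hook the hold-down strap over it

## Robot

A 6-joint arm with a two-finger parallel gripper is mounted at the origin on the work surface. World frame = base frame: x ahead of the robot, y to its left, z up, the work surface at z = 0. Lengths are in m, angles in rad, forces in N, time in s.
With the tool pointing down it reaches from about 0.325 to 0.875 m from the base axis. Payload 4.4 kg.
Tool frame: the origin (TCP) lies midway between the tips of the shut fingers; the grasp point (between the pads) lies 19 mm behind it; z points along the fingers, y is the line along which they close (so a half turn about z gives the same grasp; the last joint's range is limited). The gripper opens to 85 mm and grips with 20 to 120 N. Pads are 22 mm wide; open, the fingers measure 114 mm over their backs; the gripper's body (76 mm by 85 mm) begins 54 mm behind the grasp point. The pads swing forward as they close: fully open they stand 13 mm farther back than shut.
Start: joints at [-1.454, 0.207, 1.542, -0, 1.393, -0.15], TCP at [0.152, -0.555, 0.231] pointing down, gripper open.
Joint ranges: [-2.73, 2.73], [-0.86, 2.22], [0.23, 2.46], [-1.11, 4.25], [0.08, 2.63], [-2.82, 2.82]. Speed limits (rad/s): [2.79, 2.79, 3.14, 3.14, 3.14, 3.14].

## Interface

Orientations are given as a unit quaternion [w, x, y, z].
In Python, from station import r gives the robot as it stands.
- The arm moves only by the tool jog_arm, never from a script. Its argument "motion" is a list of rows, each a list of 3 entries, a list of its own where there are three numbers: the turn, a rotation vector about the tool's x, y, z in degrees, then the shift along the tool's x, y, z in mm, then the finger opening in mm, from 0 to 85.4. In form: [[[rx, ry, rz], [x, y, z], hand], ...]. A call has 1 to 12 rows; each row shifts and turns the commanded pose from where the row before left it, along the tool's axes as they then stand; what a row does not reach is not made up. A row lasts 1/8 s, in which the tool goes at most 62.5 mm and 10.7 degrees, less where a joint would pass 70% of its speed; a pose out of reach is approached as far as the arm can. A call is refused whole if a number of a shift passes 62.5 or a number of a turn 10.7, either way. A call with a gripper value outside its range is refused whole. The fingers move at their own pace and stop on an object; the grip force is fixed at half the most. Time passes only in rows, so rows that do not move let the fingers close. It gives the time, the measured TCP pose, the force, the opening and the grip force at its end, in the units of the state.
- r.get_obs(): the state, without advancing time (a new reading comes with each control period).
- r.read_camera(name): name is "side" or "top" or "wrist"; returns (picture, depth): 480x640x3 uint8, red, green, blue; 480x640 float32, m along the optical axis (not along the pixel's ray), 0 where there is no reading.
- r.camera_info(name): a dict with "fx", "fy", "cx", "cy" (pixels), "xyz" and "attitude" of the camera in the world. Camera axes: x right, y up, looking along -z (the intrinsics and any distortion apply to the point x, -y, -z); pixel columns grow to the right and rows downward; lengths in m; the calibration is good to about 2 mm. A picture is of the moment at which its call begins: read the wrist's pose just before it. camera_info takes no time and is no camera call; for the wrist camera it gives the pose at the moment of the call.
- r.sign_off(): hands the job in; it is judged then, once.
The state is a dict: "time_s": time; "q": joint angles; "qd": joint speeds; "tau": joint torques, N m; "tool_pos": TCP position; "tool_rot": TCP orientation; "ft_force": force on the tool from outside, world axes, zero at the start; "ft_torque": the same for the moment, N m; "grip_width": opening from 0.0 (shut) to 1.0 (fully open); "grip_force": force on a finger pad.
Only numpy, scipy, OpenCV 4.12 (cv2) and the standard library are available. Lean on these libraries where they do the work, as an engineer would, in place of code of your own. Each camera call takes 0.05 s, during which the arm holds its last target. There are 200 camera calls.

## Task

Take the longer of the two round bars out of its rack without letting it roll off, lay it in the two V-blocks of the drilling jig and push it gently along them, feeling for the end stop, until it has pressed the stop's little sprung pin in and comes up solid; it must stay so. Then hold it down with the strap: rest the strap's plain end on the ledge of the heel block and slide it right in under the lip with the strap tilted, then pivot the other end gently down until its turned-down hook is over the bar and the strap lies level and central on it. Let go, and leave the short bar, the glue bottle, the sanding block and the screwdriver where they are.

Things in the scene. Friction and masses are not known exactly. Their poses are not given: they have to be found in the camera images.
- bar_mid (a point): Centre of the longer bar: plain steel, diameter 26 mm, 150 mm long, about 0.6 kg, lying level. Its y axis is the bar's axis (x and z turn as it rolls).
- short_bar_mid (a point): Centre of the shorter bar (not to be moved): same steel, diameter 26 mm, 104 mm long; y axis along it. It lies in the other lane of the rack.
- rack: Fixed wooden rack, 200 (x) by 100 mm (y), origin on the bench under its centre. Lanes at x = -55 and +55 mm, bars along y, 45 mm up to the axis; which bar is where varies. Each bar lies in shallow notches (edges 5 mm high: a shove rolls it out) of two saddles 16 mm wide, centred at y = -41 and +41 mm; between these, only the 10 mm base board below.
- jig: Fixed drilling jig, grey base plate 12 mm thick, x from -145 to +40 mm, y from -125 to +90 mm. Origin on the bench under the middle of the V-blocks (point vee_seat above it); y along their grooves, towards -y the end stop; -x, on the robot's side, the dark steel heel block (point toe_seat). Between heel block and V-blocks it is open down to the base plate.
- stop: End stop of the jig. Origin and axes are the jig's. On a rail at the jig's -y end a dark steel block, 30 mm wide, top 58 mm above the bench, is fixed at a setting that differs each time and is not given: its face to the bar is 68 to 92 mm along -y. From the face a brass pin, 12 mm thick, stands out 3 mm; it springs (1.6 N, 2.8 N when flush), then the bar is solid on the block (ram: over 25 N).
- vee_seat (a point): Middle of the two V-blocks, on the axis of a seated bar: 45 mm above the bench (bar top at 58 mm); axes of the jig. The steel V-blocks have 90-degree grooves along y, are 28 mm long, centred at y = -52 and +52 mm (76 mm open between them), 48 mm wide in x, tops 43 mm above the bench.
- toe_seat (a point): Middle of the corner of ledge and end wall under the heel block's lip, 113 mm along -x from the V-blocks' middle, 58 mm above the bench; axes of the jig. The strap's toe edge belongs here. From here the ledge runs 36 mm along +x and the lip overhangs the first 16 mm, underside 18 mm, top 28 mm above the ledge. Heel block 60 mm wide in y.
- strap_mid (a point): Centre of the flat part of the hold-down strap: plain grey metal plate 140 (its x) x 40 (y) x 10 mm (z up), about 0.46 kg, lying on the wooden rest, 35 mm up. Plain end (toe) at x = -70 mm. At the other end a hook as wide as the strap, 10 mm thick in x, turned down 12 mm below the underside, inner face at x = +60 mm.
- strap_toe (a point): Middle of the lower edge of the strap's toe end; axes of the strap. With this edge home in the corner and the strap level, its underside lies on ledge and bar and the hook's inner face is 4 mm beyond the bar. The hook passes over the bar only with the hook end tilted up more than about 6 degrees; 12 to 14 degrees fits under the lip.
- rest: Fixed wooden offcut under the strap, 90 mm (its x) by 26 mm (y), 30 mm high; origin under its centre. The strap overhangs it by about 7 mm on each side.
- glue: White glue bottle, diameter 56 mm, 150 mm tall, origin under its centre. To be left alone.
- sanding_block: Cork sanding block 60 x 110 x 32 mm, origin under its centre. To be left alone.
- screwdriver: Screwdriver lying on the bench. To be left alone.
Not all that is in view belongs to the job. Leave any black or purple look-alike of the part that bears bar_mid alone. What is shaped like the part that bears strap_mid but green is not meant.

How it is judged:
By the outcome, as a careful person would: the job done as asked, in the order asked, and still so for the second after the job is handed in, with the robot touching nothing.
It also fails if it takes over 67 s, if anything falls off the work surface, if the arm or the gripper's body presses on something with over 40 N, if the wrist force passes 120 N, or if a joint passes its speed limit or range.

## Working session

There is one attempt and no reset: what is moved stays moved. The work goes in short steps, Python scripts to look and compute and a tool call to move; the robot and the scene stay as the last step left them, time stands still between calls to the robot, and variables do not carry over. Pictures are saved under pics/ and viewed, at most 13 in all, crops included, and the job is handed in when it is done.

Besides the shell and the picture viewer there is one more tool, called after "Request:" by a JSON object that holds its "fn" and its "kwargs". jog_arm: Moves the arm, as the interface text tells. Its arguments: {"type":"object","properties":{"motion":{"type":"array","items":{"type":"array"}}},"required":["motion"]}

```bash
mkdir -p pics; ls; cat > h.py <<'E'
import numpy as np,cv2
from scipy.spatial.transform import Rotation as R
from station import r
def info(n):
    c=r.camera_info(n); return c
def pts(c,d):
    v,u=np.mgrid[0:480,0:640]
    P=np.stack([(u-c['cx'])/c['fx']*d,-(v-c['cy'])/c['fy']*d,-d],-1)
    a=c['attitude']; M=R.from_quat([a[1],a[2],a[3],a[0]]).as_matrix()
    return P@M.T+np.array(c['xyz'])
def cam(n,save=None):
    c=info(n); im,d=r.read_camera(n)
    if save: cv2.imwrite('pics/'+save,im[:,:,::-1])
    return c,im,d,pts(c,d)
E
python3 - <<'E'
from h import *
for n in ['side','top','wrist']:
    c,im,d,P=cam(n,n+'0.png'); print(n,c); np.savez(n+'0.npz',im=im,d=d,P=P)
print(r.get_obs())
E
```

```text
pics
side {'fx': 618.4754327196489, 'fy': 618.4754327196489, 'cx': 325.02731393714794, 'cy': 236.73811604965914, 'xyz': array([-0.25578787,  0.93703843,  0.75408166]), 'attitude': array([-0.30200326, -0.18346233,  0.47205184,  0.80765257])}
top {'fx': 495.25860705358275, 'fy': 495.25860705358275, 'cx': 316.29593010678616, 'cy': 238.98212800848626, 'xyz': array([ 0.42603661, -0.0058608 ,  1.41693032]), 'attitude': array([-0.69685561, -0.03333208,  0.02870698,  0.71586112])}
wrist {'fx': 354.18503393154293, 'fy': 354.18503393154293, 'cx': 316.45173908924886, 'cy': 236.32782383286496, 'xyz': array([ 0.22470034, -0.53442901,  0.3721935 ]), 'attitude': array([ 0.78560859, -0.11923406,  0.09205704, -0.60010655])}
{'time_s': 0.15, 'q': array([-1.45450788e+00,  2.07272617e-01,  1.54259991e+00, -4.81725782e-06,
        1.39347385e+00, -1.50476194e-01]), 'qd': array([ 1.21914300e-06, -6.24490972e-04, -6.00015887e-03, -1.37738006e-04,
       -7.32641272e-04,  1.24115026e-03]), 'tau': array([-6.39215286e-04, -3.83515656e+01, -2.92039669e+01, -3.62506835e-04,
        6.74640571e-03,  1.20437303e-06]), 'tool_pos': array([ 0.15151135, -0.55409356,  0.23037731]), 'tool_rot': array([-8.76771390e-04,  9.91117321e-01,  1.32987548e-01,  1.26180447e-05]), 'ft_force': array([-0.37782135, -0.13735224,  0.22016404]), 'ft_torque': array([ 0.07112556, -0.01405024,  0.02017138]), 'grip_force': 0.0, 'grip_width': 0.9997584917297214}
```

View pics/top0.png

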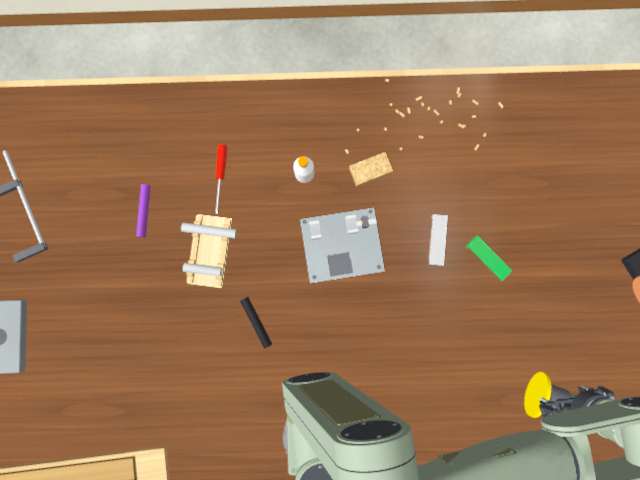

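View pics/side0.png

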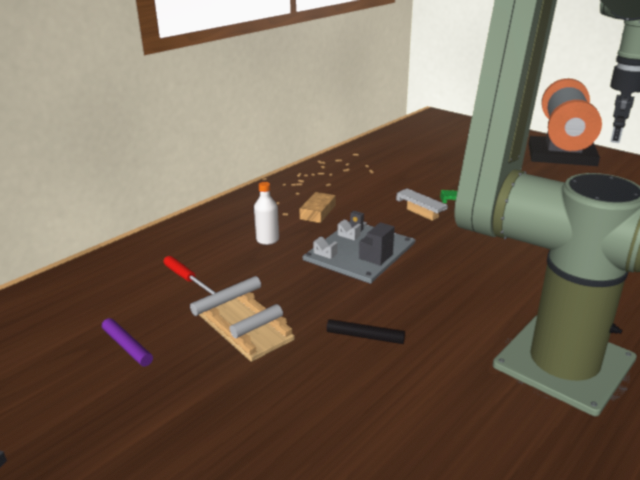

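The top view shows the long bar at (208,230), short bar (203,269), jig (343,246), strap (439,240), with the green decoy at (489,258). Next I measure coarse poses with depth.

```bash
cat >> h.py <<'E'
def rect(P,m):
    """min-area rect in world xy of masked points -> centre, sizes, angle of long side (deg), mean z"""
    q=P[m]; (c,s,a)=cv2.minAreaRect((q[:,:2]*1000).astype(np.float32))
    if s[0]<s[1]: s=(s[1],s[0]); a+=90
    return np.round(c,1),np.round(s,1),round((a+90)%180-90,1),np.round(q[:,2].min()*1000),np.round(np.median(q[:,2])*1000,1),len(q)
E
python3 - <<'E'
from h import *
z=np.load('top0.npz'); P=z['P'];im=z['im']
hsv=cv2.cvtColor(im,cv2.COLOR_RGB2HSV)
def reg(u0,v0,u1,v1):
    m=np.zeros((480,640),bool); m[v0:v1,u0:u1]=1; return m
gray=(hsv[...,1]<40)&(hsv[...,2]>60)
for n,b in dict(long=(170,215,245,245),short=(175,258,230,282),strap=(420,205,455,275)).items():
    m=gray&reg(*b)&(P[...,2]>.02); print(n,rect(P,m))
m=reg(290,200,395,290)&(P[...,2]>.006)&(P[...,2]<.02);print('plate',rect(P,m))
m=reg(290,200,395,290)&(P[...,2]>.07);print('heel',rect(P,m))
m=reg(290,200,395,290)&(P[...,2]>.03)&(P[...,2]<.066)
n,l,st,ce=cv2.connectedComponentsWithStats(m.astype(np.uint8))
for i in range(1,n):
    if st[i,4]>8: print('vee?',rect(P,l==i))
for y in range(205,275,4): print(y,np.round(P[y,432:448:5,2]*1000),end=' ')
print('bench',np.median(P[300:330,300:400,2]))
E
```

```text
long (array([579.9, 300.5]), array([150.2,  24.2]), 80.9, np.float64(21.0), np.float64(56.7), 467)
short (array([471.5, 319.3]), array([104.,  24.]), 81.5, np.float64(34.0), np.float64(56.8), 323)
strap (array([ 467.6, -212.5]), array([400.3, 132. ]), -60.4, np.float64(20.0), np.float64(40.1), 758)
plate (array([533.4, -71.7]), array([298.2, 254.8]), 88.5, np.float64(6.0), np.float64(12.3), 4002)
heel (array([462.4, -45.5]), array([97.2, 46. ]), -72.8, np.float64(73.0), np.float64(86.4), 359)
vee? (array([589.1, -98.3]), array([47.9, 28.2]), 7.3, np.float64(31.0), np.float64(39.9), 153)
vee? (array([ 594. , -133.7]), array([30.6, 19.5]), 3.9, np.float64(30.0), np.float64(57.1), 81)
vee? (array([575.8,   4.7]), array([48.5, 27.6]), 7.2, np.float64(30.0), np.float64(39.5), 155)
vee? (array([496.9, -58.2]), array([60.3, 18.7]), -82.6, np.float64(35.0), np.float64(58.4), 151)
205 [-2.  2.  1. -2.] 209 [ 2. -3.  4.  1.] 213 [ 6.  3.  3. -1.] 217 [31. 43. 44. 40.] 221 [33. 39. 39.  1.] 225 [36. 41. 42.  5.] 229 [42. 44. 36.  6.] 233 [36. 43. 39. -2.] 237 [40. 37. 35.  1.] 241 [41. 39. 37.  4.] 245 [43. 43. 39.  1.] 249 [42. 43. 42.  1.] 253 [44. 43. 41.  0.] 257 [37. 43. 39. -2.] 261 [37. 37. 38.  2.] 265 [ 2.  3.  5. -2.] 269 [ 1. -1.  1.  5.] 273 [-2. -2.  3. -1.] bench 0.0005897493460806924
```

```bash
cat >> h.py <<'E'
def Rt(yaw,tilt=0):
    """tool down, tool x at yaw; tilt>0 raises the tool +x side"""
    M=R.from_euler('z',yaw,degrees=True)*R.from_euler('x',180,degrees=True)
    return M*R.from_euler('y',tilt,degrees=True)
def cur():
    o=r.get_obs(); w=o['tool_rot']; return np.array(o['tool_pos'])*1000,R.from_quat([w[1],w[2],w[3],w[0]]),o
def plan(pos,yaw,tilt=0,step=58,deg=10,n=None):
    p,M,_=cur(); pos=np.array(pos,float); T=Rt(yaw,tilt); dv=(M.inv()*T).as_rotvec(degrees=True)
    n=n or max(1,int(np.ceil(max(np.linalg.norm(pos-p)/step,np.linalg.norm(dv)/deg))))
    print('yaw now',round(np.degrees(np.arctan2(*M.as_matrix()[[1,0],0])),1),'pos',p.round(1),'n',n)
    A=M
    for k in range(n):
        print([(dv/n).round(2).tolist(),A.inv().apply((pos-p)/n).round(1).tolist()]); A=A*R.from_rotvec(dv/n,degrees=True)
E
python3 - <<'E'
from h import *
z=np.load('top0.npz'); P=z['P'];im=z['im']
m=np.zeros((480,640),bool); m[205:275,420:455]=1
m&=(P[...,2]>.025)&(P[...,2]<.06); print(rect(P,m))
print(R.from_quat(np.array([-0.11923406,0.09205704,-0.60010655,.78560859])).as_matrix().round(2))
plan([400,-330,300],15.3)
im=cv2.imread('pics/side0.png')[175:275,300:460]; cv2.imwrite('pics/s1.png',cv2.resize(im,None,fx=5,fy=5,interpolation=2))
E
```

```text
(array([ 538.1, -338.7]), array([139.9,  41.8]), -7.2, np.float64(25.0), np.float64(40.1), 755)
[[ 0.26  0.92  0.29]
 [-0.96  0.25  0.08]
 [-0.   -0.3   0.95]]
yaw now 15.3 pos [ 151.5 -554.1  230.4] n 6
[[-0.02, -0.0, -0.0], [49.8, -25.1, -11.5]]
[[-0.02, -0.0, -0.0], [49.8, -25.1, -11.6]]
[[-0.02, -0.0, -0.0], [49.8, -25.1, -11.6]]
[[-0.02, -0.0, -0.0], [49.8, -25.1, -11.6]]
[[-0.02, -0.0, -0.0], [49.8, -25.1, -11.6]]
[[-0.02, -0.0, -0.0], [49.8, -25.1, -11.6]]
```

View pics/s1.png

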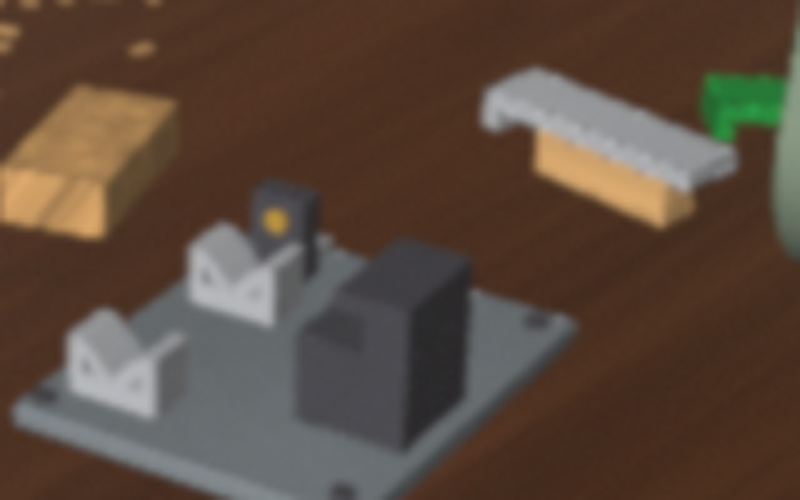

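Hook is at the strap's far (+x) end (crop (490,110)); the stop pin faces +y. Going to hover over the long bar.

```bash
python3 -c "
from h import *
plan([565,297,250],80.9)"
```

```text
yaw now 15.3 pos [ 151.5 -554.1  230.4] n 17
[[-0.0, -0.0, -3.86], [36.7, -41.9, -1.1]]
[[-0.0, -0.0, -3.86], [39.4, -39.3, -1.1]]
[[-0.0, -0.0, -3.86], [42.0, -36.6, -1.1]]
[[-0.0, -0.0, -3.86], [44.3, -33.7, -1.1]]
[[-0.0, -0.0, -3.86], [46.5, -30.6, -1.1]]
[[-0.0, -0.0, -3.86], [48.4, -27.4, -1.1]]
[[-0.0, -0.0, -3.86], [50.2, -24.1, -1.1]]
[[-0.0, -0.0, -3.86], [51.7, -20.7, -1.1]]
[[-0.0, -0.0, -3.86], [53.0, -17.1, -1.1]]
[[-0.0, -0.0, -3.86], [54.0, -13.5, -1.1]]
[[-0.0, -0.0, -3.86], [54.8, -9.9, -1.1]]
[[-0.0, -0.0, -3.86], [55.3, -6.2, -1.1]]
[[-0.0, -0.0, -3.86], [55.6, -2.4, -1.1]]
[[-0.0, -0.0, -3.86], [55.6, 1.3, -1.1]]
[[-0.0, -0.0, -3.86], [55.4, 5.1, -1.1]]
[[-0.0, -0.0, -3.86], [55.0, 8.8, -1.1]]
[[-0.0, -0.0, -3.86], [54.2, 12.5, -1.2]]
```

Request:
{"fn": "jog_arm", "kwargs": {"motion": [[[0,0,-4],[37,-42,-5],85],[[0,0,-4],[39,-39,-5],85],[[0,0,-4],[42,-37,-2],85],[[0,0,-4],[44,-34,0],85],[[0,0,-4],[46,-31,0],85],[[0,0,-4],[48,-27,0],85],[[0,0,-4],[50,-24,0],85],[[0,0,-4],[52,-21,0],85],[[0,0,-4],[53,-17,0],85],[[0,0,-4],[54,-13,0],85],[[0,0,-4],[55,-10,0],85],[[0,0,-4],[55,-6,0],85]]}}

```text
time_s: 1.65
tool_pos: [0.4348, 0.0515, 0.2432]
tool_rot: [0.0, 0.851, 0.526, 0.0]
ft_force: [1.3, -1.7, 0.7]
grip_width: 0.995
grip_force: 0.0
```

```bash
python3 -c "
from h import *
plan([565,297,230],80.9)"
```

```text
yaw now 63.4 pos [434.8  51.5 243.2] n 5
[[0.01, 0.0, -3.49], [55.6, 1.3, 2.6]]
[[0.01, 0.0, -3.49], [55.4, 4.7, 2.6]]
[[0.01, 0.0, -3.49], [55.0, 8.1, 2.6]]
[[0.01, 0.0, -3.49], [54.4, 11.4, 2.6]]
[[0.01, 0.0, -3.49], [53.6, 14.7, 2.6]]
```

Request:
{"fn": "jog_arm", "kwargs": {"motion": [[[0,0,-3.5],[55,1,2],60],[[0,0,-3.5],[55,5,3],60],[[0,0,-3.5],[55,8,3],60],[[0,0,-3.5],[54,11,3],60],[[0,0,-3.5],[50,15,3],60],[[0,0,0],[0,0,0],60]]}}

```text
time_s: 2.4
tool_pos: [0.5638, 0.2928, 0.2271]
tool_rot: [-0.001, 0.76, 0.649, -0.001]
ft_force: [0.0, -1.1, 0.7]
grip_width: 0.707
grip_force: 0.0
```

```bash
python3 - <<'E'
from h import *
p,M,o=cur(); print(p,M.as_matrix().round(3))
c,im,d,P=cam('wrist','w1.png'); np.savez('w1.npz',im=im,P=P)
hsv=cv2.cvtColor(im,cv2.COLOR_RGB2HSV)
m=(hsv[...,1]<40)&(P[...,2]>.035)&(P[...,2]<.07)
n,l,st,ce=cv2.connectedComponentsWithStats(m.astype(np.uint8))
for i in range(1,n):
    if st[i,4]>300: print(st[i],rect(P,l==i), np.percentile(P[l==i][:,2],98))
E
```

```text
[563.83963037 292.84167507 227.0967048 ] [[ 0.157  0.988 -0.002]
 [ 0.988 -0.157 -0.   ]
 [-0.001 -0.002 -1.   ]]
[ 320  115   29  165 4380] (array([580. , 299.8]), array([149.8,  24.7]), 81.2, np.float64(45.0), np.float64(55.5), 4380) 0.058064074548969224
[ 194  140   39  116 3186] (array([471.6, 319. ]), array([104.2,  25.8]), 81.7, np.float64(39.0), np.float64(55.3), 3186) 0.05788960753982067
```

View pics/w1.png

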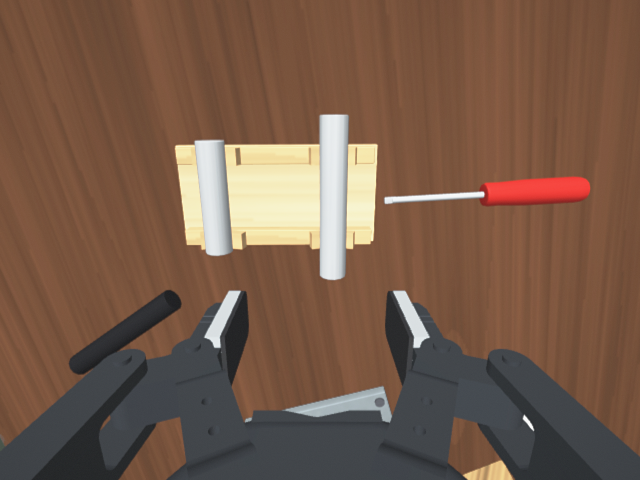

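Bars clearly seen: long at columns 320-349, rows 115-278, centre (580,300), axis 81.2°, top z 58 ✓, 150 mm ✓. Descend over its middle.

```bash
python3 -c "
from h import *
plan([580,300,24],81.3,n=6)"
```

```text
yaw now 80.9 pos [563.3 291.1 227.6] n 6
[[-0.02, 0.02, -0.07], [2.0, 2.6, 33.9]]
[[-0.02, 0.02, -0.07], [1.9, 2.6, 33.9]]
[[-0.02, 0.02, -0.07], [1.9, 2.6, 33.9]]
[[-0.02, 0.02, -0.07], [1.9, 2.6, 33.9]]
[[-0.02, 0.02, -0.07], [1.9, 2.6, 33.9]]
[[-0.02, 0.02, -0.07], [1.9, 2.5, 33.9]]
```

Request:
{"fn": "jog_arm", "kwargs": {"motion": [[[0,0,-0.4],[11.5,15,40],56],[[0,0,0],[0,0,50],56],[[0,0,0],[0,0,30],56],[[0,0,0],[0,0,0],56],[[0,0,0],[0,0,0],56]]}}

```text
time_s: 3.08
tool_pos: [0.5814, 0.2987, 0.1113]
tool_rot: [0.001, 0.76, 0.65, 0.001]
ft_force: [0.4, 0.1, 1.0]
grip_width: 0.655
grip_force: 0.0
```

```bash
python3 -c "
from h import *
plan([580,300,24],81.3,n=4)"
```

```text
yaw now 81.1 pos [581.4 298.7 111.3] n 4
[[0.04, -0.02, -0.04], [0.2, -0.4, 21.8]]
[[0.04, -0.02, -0.04], [0.3, -0.4, 21.8]]
[[0.04, -0.02, -0.04], [0.3, -0.4, 21.8]]
[[0.04, -0.02, -0.04], [0.3, -0.4, 21.8]]
```

Request:
{"fn": "jog_arm", "kwargs": {"motion": [[[0,0,0],[1,-1.5,30],56],[[0,0,0],[0,0,30],50],[[0,0,0],[0,0,20],40],[[0,0,0],[0,0,7],36],[[0,0,0],[0,0,0],32],[[0,0,0],[0,0,0],30]]}}

```text
time_s: 3.82
tool_pos: [0.5803, 0.3008, 0.0238]
tool_rot: [0.0, 0.759, 0.651, 0.001]
ft_force: [0.1, -0.2, 0.6]
grip_width: 0.351
grip_force: 0.0
```

```bash
python3 -c "
from h import *
plan([580,300,24],81.3,n=1); print(r.get_obs()['grip_width']*85.4)"
```

```text
yaw now 81.2 pos [580.3 300.8  23.8] n 1
[[0.14, -0.08, -0.11], [-0.8, -0.2, -0.2]]
29.99538611606268
```

Request:
{"fn": "jog_arm", "kwargs": {"motion": [[[0,0,0],[0,0,0],27],[[0,0,0],[0,0,0],25],[[0,0,0],[0,0,0],20],[[0,0,0],[0,0,0],15],[[0,0,0],[0,0,0],10]]}}

```text
time_s: 4.45
tool_pos: [0.5801, 0.3006, 0.0237]
tool_rot: [0.0, 0.759, 0.651, 0.001]
ft_force: [0.0, -0.9, 5.1]
grip_width: 0.284
grip_force: 58.7
```

Request:
{"fn": "jog_arm", "kwargs": {"motion": [[[0,0,0],[0,0,-4],10],[[0,0,0],[0,0,-8],10],[[0,0,0],[0,0,-25],10],[[0,0,0],[0,0,-40],10],[[0,0,0],[0,0,-40],10],[[0,0,0],[0,0,0],10]]}}

```text
time_s: 5.2
tool_pos: [0.5818, 0.3014, 0.1433]
tool_rot: [0.001, 0.759, 0.651, 0.004]
ft_force: [-0.1, 0.6, -5.5]
grip_width: 0.284
grip_force: 59.7
```

```bash
python3 - <<'E'
from h import *
p,M,o=cur(); print(p,o['grip_force'],o['ft_force'],o['ft_torque'])
c,im,d,P=cam('wrist','w2.png')
hsv=cv2.cvtColor(im,cv2.COLOR_RGB2HSV)
m=(hsv[...,1]<40)&(P[...,2]>.10)&(P[...,2]<.18)&(hsv[...,2]>90)
n,l,st,ce=cv2.connectedComponentsWithStats(m.astype(np.uint8))
for i in range(1,n):
    if st[i,4]>300: print(st[i],rect(P,l==i), np.percentile(P[l==i][:,2],[2,98]))
t=np.load('top0.npz')
# jig points from top frame in the estimated frame
E
```

```text
[581.81044557 301.43785021 143.29194685] 59.74910259246826 [-0.05906401  0.57193546 -5.49041496] [ 0.04925899 -0.04464749  0.06656406]
[  251   130   122   287 20793] (array([583.9, 320.6]), array([112.9,  45. ]), 71.6, np.float64(146.0), np.float64(175.1), 20793) [0.16140248 0.17757957]
```

View pics/w2.png

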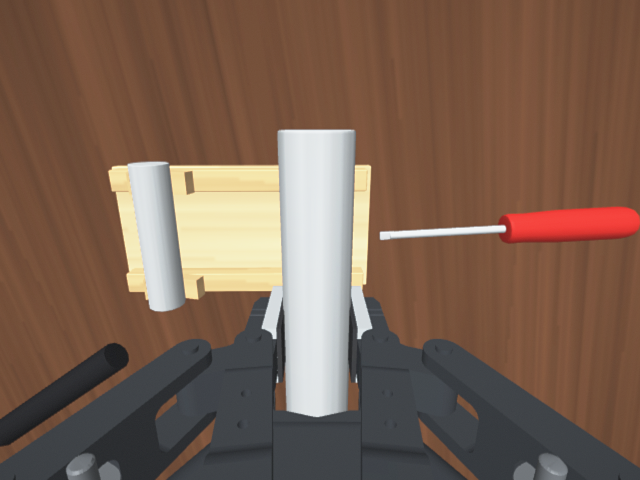

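Bar is held level, top at 177.6 mm at both ends (centre column ~317), short bar undisturbed. Now the jig frame and coarse stop face from the top view.

```bash
python3 - <<'E'
from h import *
t=np.load('top0.npz'); P=t['P']*1000
a=np.radians(7.36); o=np.array([582.5,-46.8])
X=np.array([np.cos(a),np.sin(a)]);Y=np.array([-np.sin(a),np.cos(a)])
m=np.zeros((480,640),bool); m[205:240,340:385]=1
j=P[...,:2]-o; jx,jy=j@X,j@Y
b=m&(P[...,2]>50)&(P[...,2]<66)&(jy<-60); print('block top x',np.percentile(jx[b],[0,2,50,98,100]).round(1),'y',np.percentile(jy[b],[0,2,50,98,99,100]).round(1),b.sum())
print('col 367-371',[[ (u,v,int(P[v,u,2]),round(jy[v,u])) for u in range(354,374,2)] for v in (219,221)])
tgt=o+Y*14; print(tgt)
plan([*tgt,170],97.4)
E
```

```text
block top x [-14.8 -14.    0.3  14.5  15.5] y [-97.6 -96.4 -88.3 -80.2 -79.4 -78.2] 70
col 367-371 [[(354, 219, 36, -61), (356, 219, 8, -69), (358, 219, 4, -75), (360, 219, 12, -80), (362, 219, 51, -81), (364, 219, 57, -86), (366, 219, 57, -92), (368, 219, 53, -98), (370, 219, 16, -108), (372, 219, 16, -113)], [(354, 221, 33, -60), (356, 221, 28, -66), (358, 221, 20, -73), (360, 221, 24, -78), (362, 221, 50, -81), (364, 221, 59, -85), (366, 221, 54, -91), (368, 221, 58, -96), (370, 221, 16, -107), (372, 221, 20, -112)]]
[580.70655453 -32.91534828]
yaw now 81.2 pos [579.7 300.6 140.1] n 6
[[0.02, -0.01, -2.7], [-54.9, 8.7, -5.0]]
[[0.02, -0.01, -2.7], [-55.3, 6.1, -5.0]]
[[0.02, -0.01, -2.7], [-55.5, 3.5, -5.0]]
[[0.02, -0.01, -2.7], [-55.6, 0.9, -5.0]]
[[0.02, -0.01, -2.7], [-55.6, -1.8, -5.0]]
[[0.02, -0.01, -2.7], [-55.4, -4.4, -5.0]]
```

Request:
{"fn": "jog_arm", "kwargs": {"motion": [[[0,0,-2.7],[-55,9,-14],10],[[0,0,-2.7],[-55,6,-14],10],[[0,0,-2.7],[-55.5,3.5,0],10],[[0,0,-2.7],[-55.5,1,0],10],[[0,0,-2.7],[-55.5,-2,0],10],[[0,0,-2.7],[-55.5,-4.5,0],10],[[0,0,0],[0,0,0],10],[[0,0,0],[0,0,0],10]]}}

```text
time_s: 6.25
tool_pos: [0.5781, -0.0327, 0.1643]
tool_rot: [-0.003, 0.661, 0.751, -0.001]
ft_force: [0.1, 0.6, -5.9]
grip_width: 0.287
grip_force: 59.9
```

```bash
python3 - <<'E'
from h import *
p,M,o=cur(); print(p)
c,im,d,P=cam('wrist','w3.png'); np.savez('w3.npz',im=im,P=P)
m=(P[...,2]>.03)&(P[...,2]<.05)
n,l,st,ce=cv2.connectedComponentsWithStats(m.astype(np.uint8))
for i in range(1,n):
    if st[i,4]>150: print(st[i],rect(P,l==i))
c,im,d,P=cam('top'); np.savez('t3.npz',im=im,P=P)
m=(P[...,2]>.17)&(P[...,2]<.20)&(cv2.cvtColor(im,cv2.COLOR_RGB2HSV)[...,1]<40); 
n,l,st,ce=cv2.connectedComponentsWithStats(m.astype(np.uint8))
for i in range(1,n):
    if st[i,4]>20: print(st[i],rect(P,l==i))
p,M,o=cur(); print(p)
plan([581.2,-36.9,60],97.4)
E
```

```text
[578.06255416 -32.72090769 164.26326168]
[ 504  134   60   74 1019] (array([727.3,  31.1]), array([55.7, 26.3]), 89.6, np.float64(30.0), np.float64(40.4), 1019)
[140 206  89  78 944] (array([488.9, -44.3]), array([83.1, 41.8]), -38.4, np.float64(30.0), np.float64(40.6), 944)
[ 441  321   72   61 2113] (array([ 747.8, -120.4]), array([86.4, 44.7]), -26.0, np.float64(30.0), np.float64(31.6), 2113)
[457 395  22  25 166] (array([ 743.2, -193.2]), array([35.7,  6.8]), -35.5, np.float64(30.0), np.float64(31.7), 166)
[306 219  14  11  77] (array([573.4,  10.9]), array([32.8, 23.8]), -83.1, np.float64(182.0), np.float64(195.8), 77)
[578.83902621 -31.67603383 165.37069076]
yaw now 97.5 pos [578.8 -31.7 165.4] n 2
[[-0.1, -0.05, 0.03], [-2.8, 1.0, 52.7]]
[[-0.1, -0.05, 0.03], [-2.8, 0.9, 52.7]]
```

View pics/w3.png

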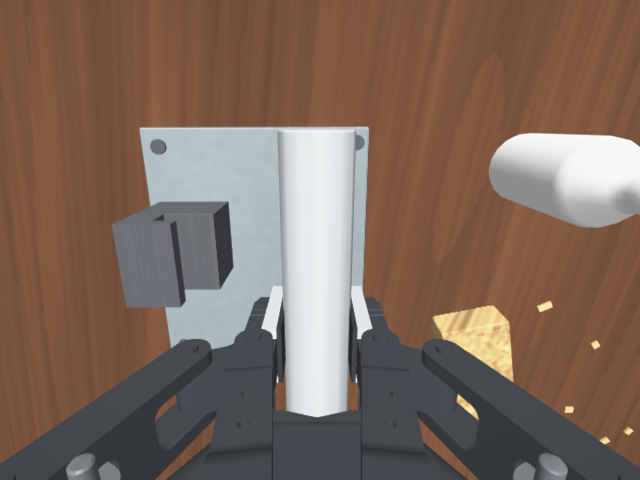

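Bar is parallel to the jig; bottle and sanding block are well clear to the right. Lowering.

Request:
{"fn": "jog_arm", "kwargs": {"motion": [[[0,0,0],[-5.5,2,50],10],[[0,0,0],[0,0,40],10],[[0,0,0],[0,0,25],10],[[0,0,0],[0,0,10],10],[[0,0,0],[0,0,0],10],[[0,0,0],[0,0,0],10]]}}

```text
time_s: 7.1
tool_pos: [0.5843, -0.0381, 0.0439]
tool_rot: [0.001, 0.66, 0.751, 0.001]
ft_force: [-0.2, -0.4, -6.0]
grip_width: 0.284
grip_force: 59.8
```

```bash
python3 -c "
from h import *
plan([581.2,-36.9,27],97.4,n=1); print(r.get_obs()['ft_force'])"
```

```text
yaw now 97.4 pos [584.3 -38.1  43.9] n 1
[[0.18, 0.06, 0.03], [1.7, -3.0, 16.9]]
[-0.16796969 -0.38357297 -5.96363781]
```

Request:
{"fn": "jog_arm", "kwargs": {"motion": [[[0,0,0],[0,0,4],10],[[0,0,0],[0,0,0],10],[[0,0,0],[0,0,0],10]]}}

```text
time_s: 7.48
tool_pos: [0.5829, -0.0383, 0.0385]
tool_rot: [0.0, 0.66, 0.751, 0.0]
ft_force: [-0.6, 0.7, -6.4]
grip_width: 0.285
grip_force: 59.8
```

Request:
{"fn": "jog_arm", "kwargs": {"motion": [[[0,0,0],[1,-2,4],10],[[0,0,0],[0,0,0],10],[[0,0,0],[0,0,0],10]]}}

```text
time_s: 7.85
tool_pos: [0.5805, -0.0375, 0.0341]
tool_rot: [-0.0, 0.66, 0.751, -0.0]
ft_force: [-0.0, 0.2, -5.8]
grip_width: 0.289
grip_force: 59.8
```

Request:
{"fn": "jog_arm", "kwargs": {"motion": [[[0,0,0],[0,0.5,4],10],[[0,0,0],[0,0,3],10],[[0,0,0],[0,0,0],10]]}}

```text
time_s: 8.22
tool_pos: [0.5807, -0.0373, 0.0267]
tool_rot: [-0.001, 0.66, 0.751, -0.0]
ft_force: [-0.8, 0.1, -6.2]
grip_width: 0.284
grip_force: 59.8
```

Request:
{"fn": "jog_arm", "kwargs": {"motion": [[[0,0,0],[0,0,2],10],[[0,0,0],[0,0,0],10],[[0,0,0],[0,0,0],10]]}}

```text
time_s: 8.6
tool_pos: [0.5812, -0.0375, 0.0253]
tool_rot: [0.0, 0.66, 0.751, 0.0]
ft_force: [0.1, 0.2, -5.6]
grip_width: 0.28
grip_force: 59.8
```

Request:
{"fn": "jog_arm", "kwargs": {"motion": [[[0,0,0],[0,0,1],10],[[0,0,0],[0,0,0.5],10],[[0,0,0],[0,0,0],10]]}}

```text
time_s: 8.98
tool_pos: [0.5814, -0.0375, 0.0248]
tool_rot: [0.0, 0.66, 0.751, 0.0]
ft_force: [-4.7, -0.7, 3.7]
grip_width: 0.288
grip_force: 61.0
```

Request:
{"fn": "jog_arm", "kwargs": {"motion": [[[0,0,0],[0,-0.5,0.3],10],[[0,0,0],[0,0,0],20],[[0,0,0],[0,0,0],32],[[0,0,0],[0,0,0],34],[[0,0,0],[0,0,0],34]]}}

```text
time_s: 9.6
tool_pos: [0.5811, -0.0376, 0.0236]
tool_rot: [0.0, 0.66, 0.751, 0.0]
ft_force: [-0.3, -0.3, -0.2]
grip_width: 0.399
grip_force: 0.0
```

Request:
{"fn": "jog_arm", "kwargs": {"motion": [[[0,0,0],[0,0,0],28],[[0,0,0],[0,0,0],24],[[0,0,0],[0,0,0],10],[[0,0,0],[0,0,0],10]]}}

```text
time_s: 10.1
tool_pos: [0.5802, -0.0376, 0.0236]
tool_rot: [-0.0, 0.66, 0.751, -0.0]
ft_force: [-4.1, -1.1, 5.4]
grip_width: 0.284
grip_force: 58.5
```

Request:
{"fn": "jog_arm", "kwargs": {"motion": [[[0,0,0],[0,-0.8,0],10],[[0,0,0],[-3,0,0],10],[[0,0,0],[-3,0,0],10],[[0,0,0],[0,0,0],10]]}}

```text
time_s: 10.6
tool_pos: [0.5806, -0.0406, 0.0236]
tool_rot: [-0.002, 0.66, 0.751, 0.002]
ft_force: [-3.1, 8.7, 6.2]
grip_width: 0.288
grip_force: 58.8
```

Request:
{"fn": "jog_arm", "kwargs": {"motion": [[[0,0,0],[-1,0,0],10],[[0,0,0],[-1,0,0],10],[[0,0,0],[0,0,0],10]]}}

```text
time_s: 10.98
tool_pos: [0.5807, -0.042, 0.0236]
tool_rot: [-0.002, 0.66, 0.751, 0.002]
ft_force: [-3.1, 10.1, 6.1]
grip_width: 0.287
grip_force: 58.9
```

Request:
{"fn": "jog_arm", "kwargs": {"motion": [[[0,0,0],[0,-0.5,-1],10],[[0,0,0],[0,0,0],10],[[0,0,0],[0,0,0],10]]}}

```text
time_s: 11.35
tool_pos: [0.5809, -0.0455, 0.024]
tool_rot: [0.0, 0.66, 0.751, 0.0]
ft_force: [2.5, 2.7, -4.0]
grip_width: 0.288
grip_force: 59.0
```

Request:
{"fn": "jog_arm", "kwargs": {"motion": [[[0,0,0],[-0.7,0.3,0],10],[[0,0,0],[-0.7,0,0],10],[[0,0,0],[0,0,0],10]]}}

```text
time_s: 11.72
tool_pos: [0.5808, -0.0473, 0.0243]
tool_rot: [0.0, 0.66, 0.751, -0.0]
ft_force: [1.5, 0.4, -5.0]
grip_width: 0.284
grip_force: 59.0
```

Request:
{"fn": "jog_arm", "kwargs": {"motion": [[[0,0,0],[-0.7,0,0],10],[[0,0,0],[-0.7,0,0],10],[[0,0,0],[0,0,0],10]]}}

```text
time_s: 12.1
tool_pos: [0.5809, -0.0485, 0.0244]
tool_rot: [-0.0, 0.66, 0.751, -0.0]
ft_force: [1.4, 1.4, -5.4]
grip_width: 0.288
grip_force: 59.0
```

Request:
{"fn": "jog_arm", "kwargs": {"motion": [[[0,0,0],[-0.7,0,0],10],[[0,0,0],[-0.7,0,0],10],[[0,0,0],[0,0,0],10]]}}

```text
time_s: 12.48
tool_pos: [0.5811, -0.0498, 0.0244]
tool_rot: [-0.0, 0.66, 0.751, -0.0]
ft_force: [1.6, 1.0, -3.9]
grip_width: 0.287
grip_force: 59.0
```

Request:
{"fn": "jog_arm", "kwargs": {"motion": [[[0,0,0],[-0.7,0,0],10],[[0,0,0],[-0.7,0,0],10],[[0,0,0],[0,0,0],10]]}}

```text
time_s: 12.85
tool_pos: [0.5812, -0.0508, 0.0244]
tool_rot: [-0.0, 0.66, 0.751, 0.0]
ft_force: [0.7, 3.6, -4.8]
grip_width: 0.284
grip_force: 59.0
```

Request:
{"fn": "jog_arm", "kwargs": {"motion": [[[0,0,0],[-0.7,0,0],10],[[0,0,0],[-0.7,0,0],10],[[0,0,0],[0,0,0],10]]}}

```text
time_s: 13.22
tool_pos: [0.5815, -0.0524, 0.0244]
tool_rot: [-0.0, 0.66, 0.751, -0.0]
ft_force: [0.9, 3.7, -4.4]
grip_width: 0.285
grip_force: 59.0
```

Pin contact felt (~+2.5 N at y≈-0.050). Continue gently to the solid stop.

Request:
{"fn": "jog_arm", "kwargs": {"motion": [[[0,0,0],[-0.6,0,0],10],[[0,0,0],[0,0,0],10],[[0,0,0],[0,0,0],10]]}}

```text
time_s: 13.6
tool_pos: [0.5815, -0.0527, 0.0244]
tool_rot: [-0.0, 0.66, 0.751, 0.0]
ft_force: [0.5, 4.8, -3.7]
grip_width: 0.288
grip_force: 59.0
```

Request:
{"fn": "jog_arm", "kwargs": {"motion": [[[0,0,0],[-0.6,0,0],10],[[0,0,0],[0,0,0],10],[[0,0,0],[0,0,0],10]]}}

```text
time_s: 13.98
tool_pos: [0.5815, -0.0527, 0.0244]
tool_rot: [-0.001, 0.66, 0.751, 0.0]
ft_force: [1.1, 6.4, -3.2]
grip_width: 0.284
grip_force: 59.0
```

Request:
{"fn": "jog_arm", "kwargs": {"motion": [[[0,0,0],[-1,0,0],10],[[0,0,0],[0,0,0],10],[[0,0,0],[0,0,0],10]]}}

```text
time_s: 14.35
tool_pos: [0.5815, -0.0527, 0.0244]
tool_rot: [-0.001, 0.66, 0.751, 0.001]
ft_force: [-0.5, 9.9, -2.9]
grip_width: 0.284
grip_force: 59.0
```

Solid on the block (force rises, no travel). Seat slightly and release.

Request:
{"fn": "jog_arm", "kwargs": {"motion": [[[0,0,0],[0,0,0.6],10],[[0,0,0],[0,0,0],10],[[0,0,0],[0,0,0],24],[[0,0,0],[0,0,0],30],[[0,0,0],[0,0,0],40],[[0,0,0],[0,0,0],40]]}}

```text
time_s: 15.1
tool_pos: [0.5826, -0.0556, 0.0246]
tool_rot: [0.001, 0.66, 0.751, 0.0]
ft_force: [-0.4, -0.2, 0.3]
grip_width: 0.47
grip_force: 0.0
```

Request:
{"fn": "jog_arm", "kwargs": {"motion": [[[0,0,0],[0,0,-10],42],[[0,0,0],[0,0,-40],42],[[0,0,0],[0,0,-60],42],[[0,0,0],[0,0,-60],42],[[0,0,0],[40,0,-30],42],[[0,0,0],[0,0,0],42],[[0,0,0],[0,0,0],42]]}}

```text
time_s: 15.98
tool_pos: [0.5763, -0.0152, 0.2237]
tool_rot: [0.0, 0.66, 0.751, -0.0]
ft_force: [0.1, 0.2, 1.0]
grip_width: 0.495
grip_force: 0.0
```

```bash
python3 - <<'E'
from h import *
p,M,o=cur(); print(p)
c,im,d,P=cam('wrist','w4.png'); np.savez('w4.npz',im=im,P=P)
c,im,d,P=cam('side'); cv2.imwrite('pics/s2.png',cv2.resize(im[195:285,295:425,::-1],None,fx=6,fy=6,interpolation=2))
E
```

```text
[576.33619818 -15.21915246 223.74325014]
```

View pics/w4.png

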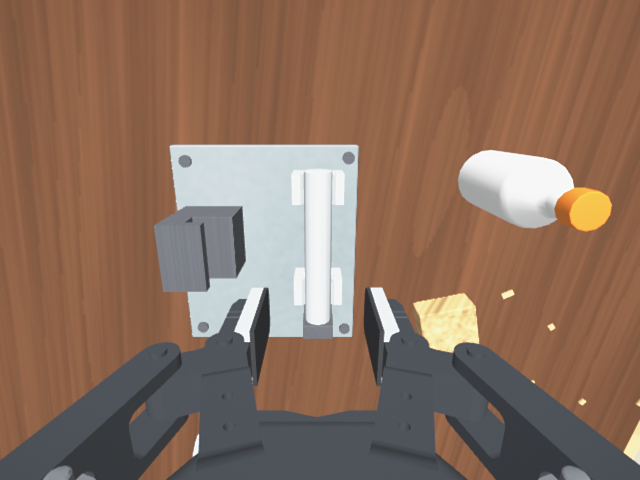

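The bar lies in both V-blocks (cols 305-331, rows 170-325), its end visually flush at the block (row ~325). Now measure the jig frame from this near view.

```bash
python3 - <<'E'
from h import *
t=np.load('w4.npz'); P=t['P']*1000; im=t['im']; z=P[...,2]
hsv=cv2.cvtColor(im,cv2.COLOR_RGB2HSV)
s=lambda u0,v0,u1,v1:(np.add.outer(np.arange(480)*0,np.arange(640))>=u0)&(np.add.outer(np.arange(480)*0,np.arange(640))<u1)&(np.add.outer(np.arange(480),np.arange(640)*0)>=v0)&(np.add.outer(np.arange(480),np.arange(640)*0)<v1)
bar=s(298,160,340,326)&(z>48)&(z<64)&(hsv[...,2]>150)
print('bar',rect(t['P'],bar), np.percentile(z[bar],98))
heel=s(150,200,250,300)
print('lip top',rect(t['P'],heel&(z>80)&(z<92)), 'ledge',rect(t['P'],heel&(z>53)&(z<63)))
# plate
pl=s(165,140,360,340)&(z>7)&(z<17); print('plate',rect(t['P'],pl))
b=s(300,310,335,342)&(z>48); 
for v in range(314,340,2): print(v,im[v,318].tolist(),P[v,318].round(1))
E
```

```text
bar (array([581.9, -52.8]), array([151.2,  26.3]), -81.6, np.float64(48.0), np.float64(55.6), 3888) 58.067644869391316
lip top (array([465.9, -61.9]), array([60.8, 39.1]), -82.6, np.float64(80.0), np.float64(85.3), 3172) ledge (array([476.3, -60.8]), array([61. , 58.2]), -82.5, np.float64(53.0), np.float64(57.3), 1998)
plate (array([531.2, -70.8]), array([214.1, 185.1]), -82.6, np.float64(7.0), np.float64(11.4), 20734)
314 [245, 246, 246] [ 590.2 -114.3   58.2]
316 [245, 246, 246] [ 590.6 -117.1   57.1]
318 [245, 246, 246] [ 590.8 -118.5   58.4]
320 [245, 246, 246] [ 591.1 -121.4   57.2]
322 [245, 246, 246] [ 591.5 -124.    56.6]
324 [247, 249, 250] [ 591.6 -125.2   58.3]
326 [136, 138, 147] [ 592.1 -128.5   56.7]
328 [130, 132, 138] [ 592.3 -130.4   57.1]
330 [128, 131, 138] [ 592.5 -132.    58.2]
332 [127, 130, 139] [ 592.8 -134.4   58. ]
334 [131, 132, 140] [ 593.2 -137.    57.4]
336 [125, 127, 133] [ 593.5 -139.6   57. ]
338 [125, 124, 127] [ 593.8 -141.8   57.1]
```

View pics/s2.png

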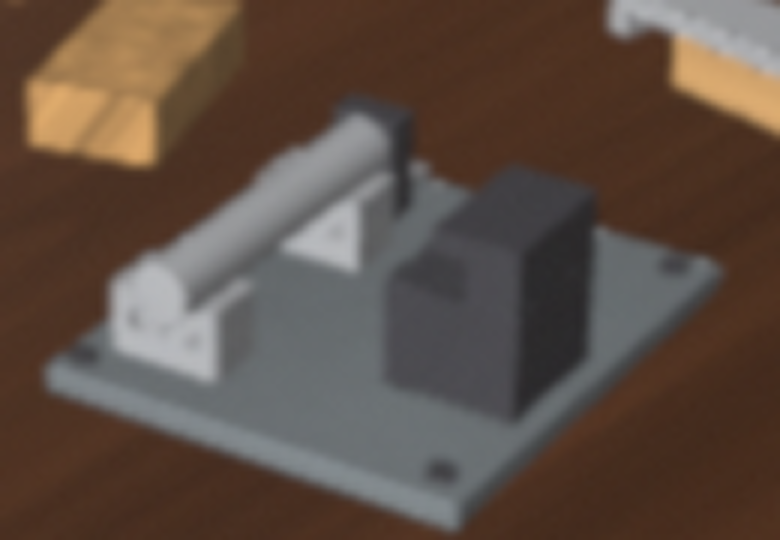

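Side crop confirms: bar in the Vs with its end on the dark block. Now to the strap.

```bash
python3 -c "
from h import *
plan([520,-336,210],-7.2,deg=10.4)"
```

```text
yaw now 97.3 pos [575.8 -15.5 222.3] n 11
[[-0.01, 0.01, 9.5], [-28.2, -8.8, 1.1]]
[[-0.01, 0.01, 9.5], [-29.3, -4.0, 1.1]]
[[-0.01, 0.01, 9.5], [-29.6, 0.9, 1.1]]
[[-0.01, 0.01, 9.5], [-29.0, 5.8, 1.1]]
[[-0.01, 0.01, 9.5], [-27.6, 10.5, 1.1]]
[[-0.01, 0.01, 9.5], [-25.5, 14.9, 1.1]]
[[-0.01, 0.01, 9.5], [-22.7, 18.9, 1.1]]
[[-0.01, 0.01, 9.5], [-19.3, 22.4, 1.1]]
[[-0.01, 0.01, 9.5], [-15.3, 25.3, 1.1]]
[[-0.01, 0.01, 9.5], [-10.9, 27.5, 1.1]]
[[-0.01, 0.01, 9.5], [-6.2, 28.9, 1.1]]
```

Request:
{"fn": "jog_arm", "kwargs": {"motion": [[[0,0,9.5],[-28,-9,0],60],[[0,0,9.5],[-29,-4,0],60],[[0,0,9.5],[-29.5,1,0],60],[[0,0,9.5],[-29,6,0],60],[[0,0,9.5],[-27.5,10.5,0],60],[[0,0,9.5],[-25.5,15,0],60],[[0,0,9.5],[-22.5,19,0],60],[[0,0,9.5],[-19.5,22.5,2],60],[[0,0,9.5],[-15.5,25,4],60],[[0,0,9.5],[-11,27.5,4],60],[[0,0,9.5],[-6,29,4],60],[[0,0,0],[0,0,0],60]]}}

```text
time_s: 17.58
tool_pos: [0.5195, -0.337, 0.2074]
tool_rot: [-0.001, 0.998, -0.064, -0.002]
ft_force: [0.5, 0.3, -0.3]
grip_width: 0.701
grip_force: 0.0
```

Request:
{"fn": "jog_arm", "kwargs": {"motion": [[[0,0,0],[0,0,0],60],[[0,0,0],[0,0,0],60]]}}

```text
time_s: 17.82
tool_pos: [0.5214, -0.3342, 0.2095]
tool_rot: [-0.0, 0.998, -0.061, -0.0]
ft_force: [-0.3, 0.3, -0.2]
grip_width: 0.706
grip_force: 0.0
```

```bash
python3 - <<'E'
from h import *
p,M,o=cur(); print(p)
c,im,d,P=cam('wrist','w5.png'); np.savez('w5.npz',im=im,P=P)
hsv=cv2.cvtColor(im,cv2.COLOR_RGB2HSV)
m=(hsv[...,1]<60)&(P[...,2]>.034)&(P[...,2]<.05)
n,l,st,ce=cv2.connectedComponentsWithStats(m.astype(np.uint8))
for i in range(1,n):
    if st[i,4]>300: print(st[i],rect(P,l==i))
plan([538,-338.7,80],-7.2)
E
```

```text
[ 521.40856171 -334.15335538  209.51401899]
[ 296  114   48  155 6943] (array([ 536.8, -338.5]), array([139.,  40.]), -7.2, np.float64(37.0), np.float64(39.3), 6943)
[  0 141  50  26 567] (array([605.1, -94.4]), array([46.5, 12.7]), -82.5, np.float64(34.0), np.float64(42.1), 567)
[ 72 142  26  37 425] (array([ 593.3, -143.3]), array([30.2,  5.8]), 1.3, np.float64(34.0), np.float64(42.2), 425)
[  0 180  72  23 620] (array([569.6, -93.7]), array([61. , 13.2]), -82.3, np.float64(34.0), np.float64(42.2), 620)
[  0 257  88  60 948] (array([492.7, -74.2]), array([81.9, 42.2]), 52.1, np.float64(34.0), np.float64(42.4), 948)
yaw now -7.0 pos [ 521.6 -334.1  209.8] n 3
[[-0.01, 0.0, 0.06], [5.6, 0.9, 43.3]]
[[-0.01, 0.0, 0.06], [5.6, 0.9, 43.3]]
[[-0.01, 0.0, 0.06], [5.6, 0.8, 43.3]]
```

View pics/w5.png

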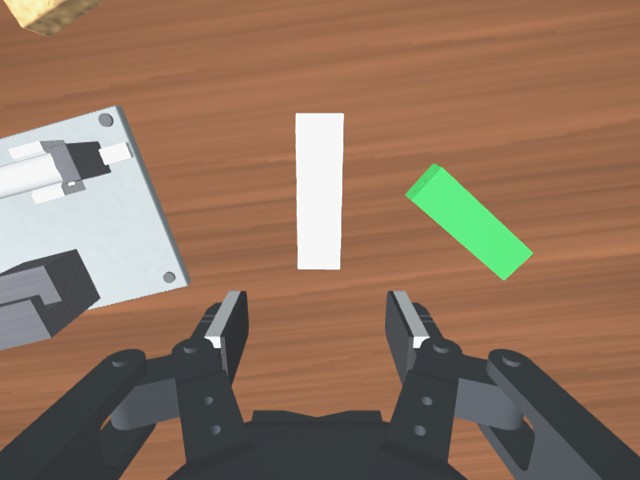

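Strap at cols 296-344, rows 114-269: centre (537,-338.5), -7.2°, height 39.3-40 ✓, 139×40 ✓; green decoy clear. Descend.

Request:
{"fn": "jog_arm", "kwargs": {"motion": [[[0,0,0.2],[19,2,50],56],[[0,0,0],[0,0,50],54],[[0,0,0],[0,0,30],54],[[0,0,0],[0,0,0],54],[[0,0,0],[0,0,0],54],[[0,0,0],[0,0,0],54]]}}

```text
time_s: 18.62
tool_pos: [0.5416, -0.3404, 0.0827]
tool_rot: [0.001, 0.998, -0.064, 0.002]
ft_force: [-0.7, -0.7, 0.1]
grip_width: 0.633
grip_force: 0.0
```

```bash
python3 -c "
from h import *
plan([541,-339,16],-7.2,n=1)"
```

```text
yaw now -7.3 pos [ 541.6 -340.4   82.7] n 1
[[0.15, -0.23, -0.09], [-1.1, -1.5, 66.7]]
```

Request:
{"fn": "jog_arm", "kwargs": {"motion": [[[0,0,0],[0,-1,30],54],[[0,0,0],[0,0,22],54],[[0,0,0],[0,0,10],54],[[0,0,0],[0,0,0],54],[[0,0,0],[0,0,0],50],[[0,0,0],[0,0,0],47]]}}

```text
time_s: 19.38
tool_pos: [0.5409, -0.3389, 0.019]
tool_rot: [0.001, 0.998, -0.064, 0.001]
ft_force: [-1.0, -0.1, 0.4]
grip_width: 0.549
grip_force: 0.0
```

```bash
python3 -c "
from h import *
plan([541,-339,16],-7.2,n=1)"
```

```text
yaw now -7.3 pos [ 540.9 -338.9   19. ] n 1
[[0.06, -0.1, -0.11], [0.1, 0.0, 3.0]]
```

Request:
{"fn": "jog_arm", "kwargs": {"motion": [[[0,0,0],[0,0,2.5],46],[[0,0,0],[0,0,0],43],[[0,0,0],[0,0,0],40],[[0,0,0],[0,0,0],36],[[0,0,0],[0,0,0],25],[[0,0,0],[0,0,0],25]]}}

```text
time_s: 20.12
tool_pos: [0.5402, -0.3385, 0.0157]
tool_rot: [0.0, 0.998, -0.064, 0.0]
ft_force: [-1.7, 0.1, 3.6]
grip_width: 0.455
grip_force: 61.1
```

Request:
{"fn": "jog_arm", "kwargs": {"motion": [[[0,0,0],[0,0,-5],25],[[0,0,0],[0,0,-15],25],[[0,0,0],[0,0,-40],25],[[0,0,0],[0,0,-50],25],[[0,0,0],[0,0,-40],25],[[0,0,0],[0,0,0],25],[[0,0,0],[0,0,0],25]]}}

```text
time_s: 21.0
tool_pos: [0.5391, -0.3373, 0.1635]
tool_rot: [-0.001, 0.998, -0.064, -0.001]
ft_force: [-0.5, 0.4, -4.5]
grip_width: 0.456
grip_force: 61.4
```

```bash
python3 - <<'E'
from h import *
p,M,o=cur(); print(p,M.as_matrix().round(3).tolist(),o['ft_torque'])
c,im,d,P=cam('wrist','w6.png')
hsv=cv2.cvtColor(im,cv2.COLOR_RGB2HSV)
m=(hsv[...,1]<40)&(hsv[...,2]>150)&(np.abs(P[...,2]-p[2]/1000-.025)<.012)
n,l,st,ce=cv2.connectedComponentsWithStats(m.astype(np.uint8))
for i in range(1,n):
    if st[i,4]>300:
        q=P[l==i]; print(st[i],rect(P,l==i)); A=np.c_[q,np.ones(len(q))]; print(np.linalg.lstsq(np.c_[q[:,:2]-p[:2]/1000,np.ones(len(q))],q[:,2]*1000-p[2],rcond=None)[0])
toe=np.array([468.9,-61.2,58]); a=7.4
E
```

```text
[ 539.06667843 -337.32245752  163.49069272] [[0.992, -0.127, -0.002], [-0.127, -0.992, 0.002], [-0.003, -0.002, -1.0]] [ 0.06421661  0.02587768 -0.01128983]
[  256   155   121   262 27763] (array([ 552.5, -338.5]), array([106.7,  42. ]), -7.3, np.float64(177.0), np.float64(187.0), 27763)
[-1.79235279  2.12582047 23.5121458 ]
```

View pics/w6.png

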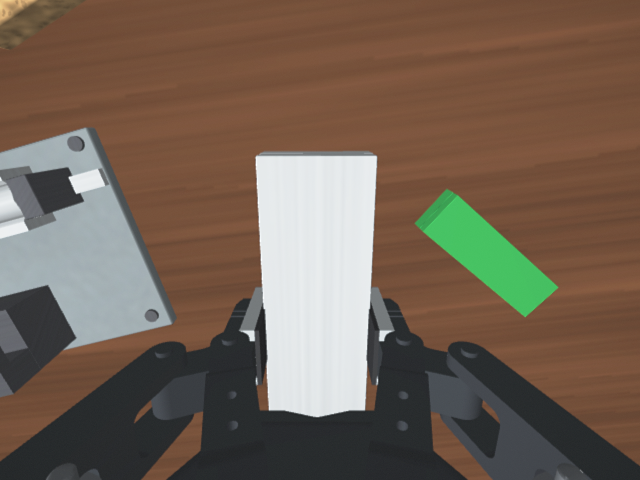

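Strap held level and straight: hook edge at row 155, decoy untouched. Move over the jig, yaw 7.4°, tilt 13°.

```bash
python3 -c "
from h import *
plan([565.5,-48.7,130],7.4,13)"
```

```text
yaw now -7.3 pos [ 538.5 -336.9  162.3] n 6
[[0.24, 2.2, -2.45], [-1.6, -48.2, 5.5]]
[[0.24, 2.2, -2.45], [0.2, -48.2, 5.7]]
[[0.24, 2.2, -2.45], [2.1, -48.1, 6.0]]
[[0.24, 2.2, -2.45], [3.9, -48.0, 6.3]]
[[0.24, 2.2, -2.45], [5.7, -47.7, 6.7]]
[[0.24, 2.2, -2.45], [7.4, -47.4, 7.1]]
```

Request:
{"fn": "jog_arm", "kwargs": {"motion": [[[0,0,-3],[-1.5,-48,0],25],[[0,0,-3],[1,-48,0],25],[[0,0,-3],[3.5,-48,0],25],[[0,0,-3],[6,-48,5],25],[[0,0,-2.7],[8,-48,5],25],[[0,6.5,0],[10,-46.5,10],25],[[0,6.5,0],[0,0,10],25],[[0,0,0],[0,0,0],25],[[0,0,0],[0,0,0],25]]}}

```text
time_s: 22.18
tool_pos: [0.5677, -0.0512, 0.1348]
tool_rot: [-0.007, 0.992, 0.064, 0.112]
ft_force: [0.6, 0.5, -3.9]
grip_width: 0.453
grip_force: 61.9
```

```bash
cat >> h.py <<'E'
def jig():
    p,M,o=cur(); a=np.radians(7.4); X=np.array([np.cos(a),np.sin(a),0]);Y=np.array([-np.sin(a),np.cos(a),0])
    d=p-np.array([581.0,-46.7,0]); A=M.as_matrix(); toe=d+A@[-73.2,0,-13.5]
    print('tcp jig',[round(float(v),1) for v in (d@X,d@Y,d[2])],'toe',[round(float(v),1) for v in (toe@X,toe@Y,toe[2])],
      'yaw',round(np.degrees(np.arctan2(A[1,0],A[0,0])),2),'tilt',round(np.degrees(np.arcsin(A[2,0])),2),'roll',round(np.degrees(np.arcsin(A[2,1])),2),'F',np.array(o['ft_force']).round(1))
E
python3 - <<'E'
from h import *
jig()
c,im,d,P=cam('top'); P=P*1000
a=np.radians(7.4); j=P[...,:2]-[581.0,-46.7]; jx=j@[np.cos(a),np.sin(a)]; jy=j@[-np.sin(a),np.cos(a)]
jig()
plan([565.5,-48.7,66],7.4,13,n=3)
E
```

```text
tcp jig [-13.8, -2.7, 134.8] toe [-88.1, -2.6, 131.7] yaw 7.33 tilt 12.88 roll -0.02 F [ 0.6  0.5 -3.9]
tcp jig [-12.8, -3.2, 135.8] toe [-87.1, -3.1, 132.5] yaw 7.34 tilt 12.99 roll 0.03 F [ 0.8 -1.  -3.2]
yaw now 7.3 pos [568.7 -51.5 135.8] n 3
[[0.01, 0.0, -0.02], [-6.2, -1.1, 22.5]]
[[0.01, 0.0, -0.02], [-6.2, -1.1, 22.5]]
[[0.01, 0.0, -0.02], [-6.2, -1.1, 22.5]]
```

Request:
{"fn": "jog_arm", "kwargs": {"motion": [[[0,0,0],[-10,-2.8,25],25],[[0,0,0],[-6,0,25],25],[[0,0,0],[0,0,5],25],[[0,0,0],[0,0,0],25],[[0,0,0],[0,0,0],25],[[0,0,0],[0,0,0],25]]}}

```text
time_s: 22.98
tool_pos: [0.5652, -0.0486, 0.0796]
tool_rot: [-0.007, 0.991, 0.064, 0.114]
ft_force: [0.6, 0.2, -4.0]
grip_width: 0.459
grip_force: 61.9
```

```bash
python3 - <<'E'
from h import *
jig(); c,im,d,P=cam('side'); jig(); cv2.imwrite('pics/s3.png',cv2.resize(im[180:285,280:430,::-1],None,fx=5,fy=5,interpolation=2))
E
```

```text
tcp jig [-15.9, 0.2, 79.6] toe [-90.3, 0.2, 76.1] yaw 7.4 tilt 13.12 roll 0.05 F [ 0.6  0.2 -4. ]
tcp jig [-16.2, 0.3, 79.3] toe [-90.6, 0.3, 75.9] yaw 7.4 tilt 13.1 roll 0.04 F [-0.4 -0.4 -3.3]
```

View pics/s3.png

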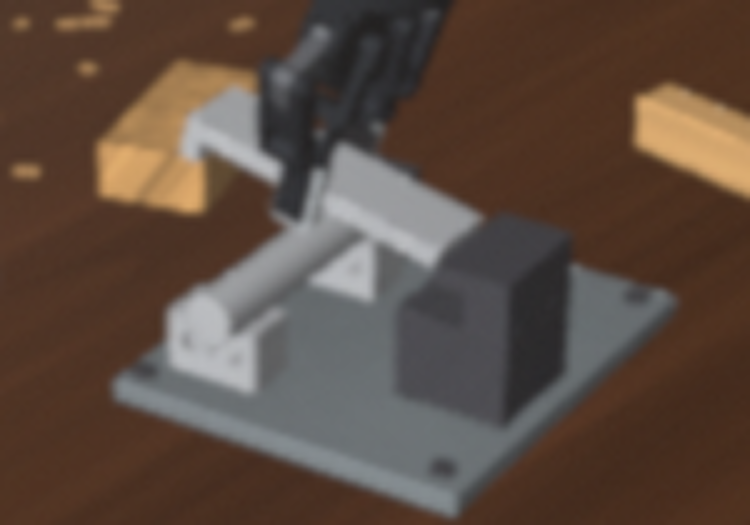

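Strap tilted, toe in front of the lip, hook over the bar side. Lower toward the ledge.

Request:
{"fn": "jog_arm", "kwargs": {"motion": [[[0,0,0],[-1.6,0,7],25],[[0,0,0],[-1.1,0,5],25],[[0,0,0],[0,0,0],25],[[0,0,0],[0,0,0],25]]}}

```text
time_s: 23.52
tool_pos: [0.5641, -0.0482, 0.0658]
tool_rot: [-0.007, 0.992, 0.064, 0.113]
ft_force: [0.6, 0.0, -4.0]
grip_width: 0.454
grip_force: 62.0
```

```bash
python3 -c "
from h import *
jig()"
```

```text
tcp jig [-16.9, 0.7, 65.8] toe [-91.3, 0.7, 62.5] yaw 7.38 tilt 12.99 roll -0.01 F [ 0.6  0.  -4. ]
```

Request:
{"fn": "jog_arm", "kwargs": {"motion": [[[0,0,0],[-0.5,0.5,2],25],[[0,0,0],[-0.2,0,1],25],[[0,0,0],[0,0,0],25],[[0,0,0],[0,0,0],25]]}}

```text
time_s: 24.02
tool_pos: [0.5643, -0.0488, 0.0629]
tool_rot: [-0.007, 0.992, 0.064, 0.113]
ft_force: [1.1, 0.2, -4.0]
grip_width: 0.454
grip_force: 62.0
```

Request:
{"fn": "jog_arm", "kwargs": {"motion": [[[0,0,0],[-0.2,0,1],25],[[0,0,0],[0,0,0],25],[[0,0,0],[0,0,0],25]]}}

```text
time_s: 24.4
tool_pos: [0.5643, -0.0487, 0.0618]
tool_rot: [-0.007, 0.992, 0.064, 0.113]
ft_force: [0.5, 1.3, -4.8]
grip_width: 0.455
grip_force: 62.0
```

```bash
python3 -c "
from h import *
jig()"
```

```text
tcp jig [-16.9, 0.1, 61.8] toe [-91.2, 0.1, 58.5] yaw 7.39 tilt 13.0 roll -0.0 F [ 0.5  1.3 -4.8]
```

Request:
{"fn": "jog_arm", "kwargs": {"motion": [[[0,0,0],[-5,0,-1.1],25],[[0,0,0],[-5,0,-1.1],25],[[0,0,0],[-5,0,-1.1],25],[[0,0,0],[0,0,0],25],[[0,0,0],[0,0,0],25]]}}

```text
time_s: 25.02
tool_pos: [0.5492, -0.0508, 0.0619]
tool_rot: [-0.007, 0.991, 0.064, 0.113]
ft_force: [-0.4, -0.3, -4.2]
grip_width: 0.459
grip_force: 62.0
```

```bash
python3 -c "
from h import *
jig()"
```

```text
tcp jig [-32.1, 0.0, 61.9] toe [-106.4, 0.1, 58.5] yaw 7.38 tilt 13.03 roll 0.01 F [-0.4 -0.3 -4.2]
```

Under the lip. Touch the ledge, then feel for the wall.

Request:
{"fn": "jog_arm", "kwargs": {"motion": [[[0,0,0],[-0.2,0,1],25],[[0,0,0],[0,0,0],25],[[0,0,0],[-2.9,0,-0.7],25],[[0,0,0],[0,0,0],25],[[0,0,0],[0,0,0],25]]}}

```text
time_s: 25.65
tool_pos: [0.5461, -0.0511, 0.0607]
tool_rot: [-0.007, 0.992, 0.064, 0.113]
ft_force: [0.2, 0.1, -3.3]
grip_width: 0.458
grip_force: 62.0
```

Request:
{"fn": "jog_arm", "kwargs": {"motion": [[[0,0,0],[-1,0,-0.2],25],[[0,0,0],[-1,0,-0.2],25],[[0,0,0],[0,0,0],25],[[0,0,0],[0,0,0],25]]}}

```text
time_s: 26.15
tool_pos: [0.545, -0.0514, 0.0611]
tool_rot: [-0.007, 0.991, 0.064, 0.114]
ft_force: [3.1, 1.9, -4.3]
grip_width: 0.454
grip_force: 61.9
```

```bash
python3 -c "
from h import *
jig()"
```

```text
tcp jig [-36.3, -0.0, 61.1] toe [-110.7, 0.0, 57.7] yaw 7.37 tilt 13.11 roll 0.02 F [ 3.1  1.9 -4.3]
```

Request:
{"fn": "jog_arm", "kwargs": {"motion": [[[0,0,0],[-1,0,-0.2],25],[[0,0,0],[0,0,0],25],[[0,0,0],[0,0,0],25]]}}

```text
time_s: 26.52
tool_pos: [0.5449, -0.0515, 0.0616]
tool_rot: [-0.007, 0.991, 0.064, 0.115]
ft_force: [5.5, 2.7, -5.0]
grip_width: 0.457
grip_force: 61.8
```

```bash
python3 -c "
from h import *
jig()"
```

```text
tcp jig [-36.4, -0.1, 61.6] toe [-110.8, -0.0, 58.0] yaw 7.35 tilt 13.23 roll 0.03 F [ 5.5  2.7 -5. ]
```

The wall is felt (toe stops, force rising). Press lightly onto the ledge.

Request:
{"fn": "jog_arm", "kwargs": {"motion": [[[0,-0.2,0],[-0.2,0,1],25],[[0,0,0],[0,0,0],25],[[0,0,0],[0,0,0],25]]}}

```text
time_s: 26.9
tool_pos: [0.5449, -0.0515, 0.0608]
tool_rot: [-0.007, 0.992, 0.064, 0.113]
ft_force: [5.6, 1.8, -3.3]
grip_width: 0.455
grip_force: 61.9
```

```bash
python3 -c "
from h import *
jig()"
```

```text
tcp jig [-36.4, -0.1, 60.8] toe [-110.7, -0.0, 57.4] yaw 7.35 tilt 13.02 roll 0.03 F [ 5.6  1.8 -3.3]
```

Request:
{"fn": "jog_arm", "kwargs": {"motion": [[[0,0,0],[-0.2,0,0.8],25],[[0,0,0],[0,0,0],25],[[0,0,0],[0,0,0],25]]}}

```text
time_s: 27.28
tool_pos: [0.545, -0.0516, 0.0602]
tool_rot: [-0.007, 0.991, 0.064, 0.113]
ft_force: [4.5, 2.2, -1.1]
grip_width: 0.453
grip_force: 62.1
```

```bash
python3 -c "
from h import *
jig()"
```

```text
tcp jig [-36.3, -0.2, 60.2] toe [-110.6, -0.1, 56.8] yaw 7.36 tilt 13.03 roll 0.04 F [ 4.5  2.2 -1.1]
```

Request:
{"fn": "jog_arm", "kwargs": {"motion": [[[0,-2,0],[-0.5,0,2.6],25],[[0,-2,0],[-0.5,0,2.6],25],[[0,0,0],[0,0,0],25],[[0,-2,0],[-0.5,0,2.6],25],[[0,0,0],[0,0,0],25],[[0,0,0],[0,0,0],25]]}}

```text
time_s: 28.02
tool_pos: [0.5439, -0.0518, 0.0513]
tool_rot: [-0.003, 0.996, 0.064, 0.06]
ft_force: [5.0, 0.3, -0.3]
grip_width: 0.454
grip_force: 62.3
```

```bash
python3 - <<'E'
from h import *
jig(); c,im,d,P=cam('side'); jig(); cv2.imwrite('pics/s4.png',cv2.resize(im[180:285,280:430,::-1],None,fx=5,fy=5,interpolation=2))
E
```

```text
tcp jig [-37.4, -0.3, 51.3] toe [-111.7, -0.3, 55.9] yaw 7.39 tilt 6.92 roll 0.05 F [ 5.   0.3 -0.3]
tcp jig [-37.4, -0.3, 51.4] toe [-111.7, -0.3, 56.0] yaw 7.39 tilt 6.93 roll 0.05 F [ 5.9  0.4 -0.5]
```

View pics/s4.png

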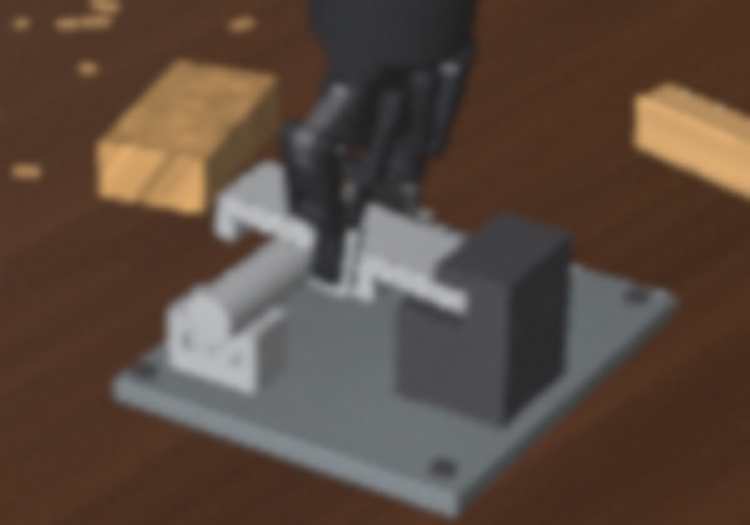

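Toe is under the lip (465,295), hook is past the bar's far side (225,235). Continue pivoting.

Request:
{"fn": "jog_arm", "kwargs": {"motion": [[[0,-2,0],[-0.5,0,2.5],25],[[0,0,0],[0,0,0],25],[[0,-1.5,0],[-0.4,0,1.9],25],[[0,0,0],[0,0,0],25],[[0,0,0],[0,0,0],25]]}}

```text
time_s: 28.7
tool_pos: [0.5428, -0.0519, 0.0465]
tool_rot: [-0.002, 0.997, 0.064, 0.029]
ft_force: [3.9, -1.0, 0.7]
grip_width: 0.455
grip_force: 62.4
```

```bash
python3 -c "
from h import *
jig()"
```

```text
tcp jig [-38.6, -0.2, 46.5] toe [-112.4, -0.2, 55.7] yaw 7.4 tilt 3.33 roll 0.03 F [ 3.9 -1.   0.7]
```

Request:
{"fn": "jog_arm", "kwargs": {"motion": [[[0,-1.2,0],[-0.3,0,1.5],25],[[0,0,0],[0,0,0],25],[[0,0,0],[0,0,0],25]]}}

```text
time_s: 29.08
tool_pos: [0.5423, -0.0518, 0.0448]
tool_rot: [-0.001, 0.998, 0.065, 0.018]
ft_force: [3.9, -1.7, 0.3]
grip_width: 0.458
grip_force: 62.4
```

Request:
{"fn": "jog_arm", "kwargs": {"motion": [[[0,-0.8,0],[-0.2,0,1],25],[[0,0,0],[0,0,0],25],[[0,0,0],[0,0,0],25]]}}

```text
time_s: 29.45
tool_pos: [0.542, -0.0517, 0.0437]
tool_rot: [-0.001, 0.998, 0.064, 0.011]
ft_force: [2.8, -2.1, 0.5]
grip_width: 0.452
grip_force: 62.5
```

```bash
python3 -c "
from h import *
jig(); print(r.get_obs()['ft_torque'])"
```

```text
tcp jig [-39.3, 0.0, 43.7] toe [-112.8, 0.0, 55.6] yaw 7.39 tilt 1.26 roll 0.01 F [ 2.8 -2.1  0.5]
[-0.48862744 -0.04936121  0.08260673]
```

Request:
{"fn": "jog_arm", "kwargs": {"motion": [[[0,-0.7,0],[-0.1,0,0.9],25],[[0,0,0],[0,0,0],25],[[0,0,0],[0,0,0],25]]}}

```text
time_s: 29.82
tool_pos: [0.5418, -0.0517, 0.0436]
tool_rot: [-0.0, 0.998, 0.065, 0.005]
ft_force: [-1.8, -2.3, 7.0]
grip_width: 0.454
grip_force: 63.1
```

Request:
{"fn": "jog_arm", "kwargs": {"motion": [[[0,-0.5,0],[-0.1,0,0.7],25],[[0,0,0],[0,0,0],25],[[0,0,0],[0,0,0],25]]}}

```text
time_s: 30.2
tool_pos: [0.5417, -0.0518, 0.0436]
tool_rot: [0.0, 0.998, 0.065, 0.0]
ft_force: [-3.1, -2.2, 10.7]
grip_width: 0.455
grip_force: 63.6
```

```bash
python3 - <<'E'
from h import *
jig(); print(r.get_obs()['ft_torque'])
c,im,d,P=cam('wrist'); P=P*1000
hsv=cv2.cvtColor(im,cv2.COLOR_RGB2HSV)
a=np.radians(7.4); j=P[...,:2]-[581.0,-46.7]; jx=j@[np.cos(a),np.sin(a)]; jy=j@[-np.sin(a),np.cos(a)]
m=(hsv[...,1]<40)&(hsv[...,2]>120)&(np.abs(P[...,2]-68)<6)&(np.abs(jy)<30)&(jx>-25)&(jx<60)
q=np.c_[jx[m],jy[m],np.ones(m.sum())]; print(m.sum(),np.linalg.lstsq(q,P[m][:,2],rcond=None)[0], jx[m].max(),np.percentile(jy[m],[1,99]))
E
```

```text
tcp jig [-39.7, 0.0, 43.6] toe [-112.9, 0.0, 57.1] yaw 7.4 tilt 0.01 roll 0.01 F [-3.1 -2.2 10.7]
[-0.34190495  0.46171573  0.10983145]
16477 [-2.57291077e-03 -7.95331262e-04  6.71591868e+01] 26.963619601438833 [-19.66008024  19.36924083]
```

Strap is level (slope −0.003), top 67 mm, end at jig x=27 (expected 27), centred. Relieve, release, retreat.

Request:
{"fn": "jog_arm", "kwargs": {"motion": [[[0,0,0],[0,0,-1],25],[[0,0,0],[0,0,0],25],[[0,0,0],[0,0,0],37],[[0,0,0],[0,0,0],42],[[0,0,0],[0,0,0],48],[[0,0,0],[0,0,0],50],[[0,0,0],[0,0,0],50]]}}

```text
time_s: 31.12
tool_pos: [0.5417, -0.0514, 0.0429]
tool_rot: [-0.0, 0.998, 0.064, 0.0]
ft_force: [0.3, -0.4, -0.4]
grip_width: 0.588
grip_force: 0.0
```

Request:
{"fn": "jog_arm", "kwargs": {"motion": [[[0,0,0],[0,0,-5],50],[[0,0,0],[0,0,-15],50],[[0,0,0],[0,0,-40],50],[[0,0,0],[0,0,-60],50],[[0,0,0],[0,0,-60],50],[[0,0,0],[-30,0,0],50],[[0,0,0],[0,0,0],50],[[0,0,0],[0,0,0],50]]}}

```text
time_s: 32.12
tool_pos: [0.5122, -0.0554, 0.2233]
tool_rot: [-0.0, 0.998, 0.064, 0.001]
ft_force: [-0.1, -0.3, -0.8]
grip_width: 0.582
grip_force: 0.0
```

```bash
python3 - <<'E'
from h import *
jig()
c,im,d,P=cam('wrist','w7.png'); P=P*1000
hsv=cv2.cvtColor(im,cv2.COLOR_RGB2HSV)
a=np.radians(7.4); j=P[...,:2]-[581.0,-46.7]; jx=j@[np.cos(a),np.sin(a)]; jy=j@[-np.sin(a),np.cos(a)]
m=(hsv[...,1]<40)&(hsv[...,2]>120)&(np.abs(P[...,2]-67)<4)&(np.abs(jy)<30)&(jx>-95)&(jx<60)
q=np.c_[jx[m],jy[m],np.ones(m.sum())]; print(m.sum(),np.linalg.lstsq(q,P[m][:,2],rcond=None)[0], np.percentile(jx[m],[.2,99.8]),np.percentile(jy[m],[1,99]))
b=(np.abs(P[...,2]-57)<4)&(np.abs(jx)<9)&(hsv[...,1]<40)&(hsv[...,2]>180); print('bar jy range',np.percentile(jy[b],[.2,99.8]))
E
```

```text
tcp jig [-69.4, 0.2, 223.3] toe [-142.6, 0.2, 236.6] yaw 7.38 tilt 0.13 roll -0.0 F [-0.1 -0.3 -0.8]
6994 [-4.48481401e-04  4.77327357e-04  6.72788538e+01] [-94.48630164  26.90394743] [-19.73520611  19.40812587]
bar jy range [-80.09901422  68.86743323]
```

View pics/w7.png

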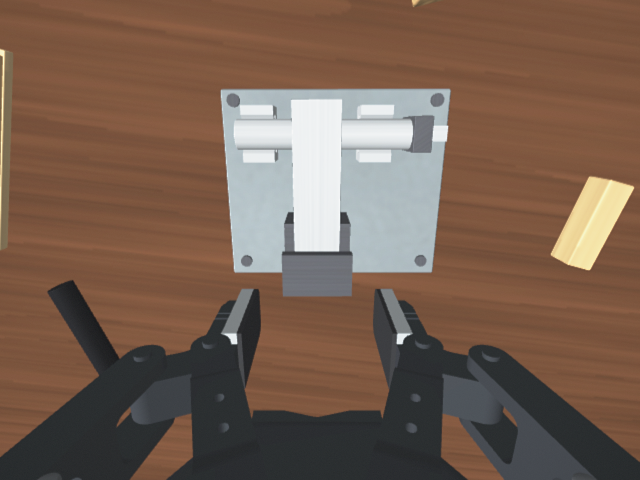

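The strap lies level and central with its toe under the lip (rows 100-255). The bar runs straight to the stop block (col 412) with no gap, and everything else is untouched.

```bash
python3 -c "
from station import r
print(r.sign_off())"
```

```text
the job is handed in; nothing more can be done
None
```

The job is handed in at about 32 s of the 67 s allowed: the long bar sits in the V-blocks hard against the end stop, and the strap lies level and central over it with its toe under the lip. The gripper is clear, and I did not touch the short bar, glue bottle, sanding block or screwdriver.

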